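Open the setter box's two air vents to their red clips

ROBOT

A 6-joint arm with a two-finger parallel gripper is mounted at the origin on the work surface. World frame = base frame: x ahead of the robot, y to its left, z up, the work surface at z = 0. Lengths are in m, angles in rad, forces in N, time in s.
With the tool pointing down it reaches from about 0.25 to 0.725 m from the base axis. Payload 9.7 kg.
Tool frame: the origin (TCP) lies between the finger pads; the fingertips stand 17 mm ahead of it and the grasp point (between the pads) lies 2 mm behind it (r.tcp_to_tips is the distance from the TCP to the fingertips, in m); z points along the fingers, y is the line along which they close (so a half turn about z gives the same grasp; the last joint's range is limited). The gripper opens to 85 mm and grips with 20 to 120 N. Pads are 22 mm wide; open, the fingers measure 114 mm over their backs; the gripper's body (76 mm by 85 mm) begins 54 mm behind the grasp point. The pads swing forward as they close: fully open they stand 13 mm farther back than shut.
Start: joints at [1.213, 0.087, 0.176, 1.66, 0, 1.571], TCP at [0.193, 0.515, 0.224] pointing down, gripper open.
Joint ranges: [-3.13, 3.13], [-0.85, 1.81], [-1.15, 1.24], [-2.2, 2.28], [-1.44, 1.52], [-3.14, 3.14]. Speed limits (rad/s): [2.22, 2.22, 2.57, 3.14, 3.14, 3.14].

INTERFACE

Orientations are given as [roll, pitch, yaw] about the fixed x, y, z axes, in that order (R = Rz(yaw) Ry(pitch) Rx(roll)).
In Python, from rig import r gives the robot as it stands.
- The arm moves only by the tool move_arm, never from a script. Its argument "series" is a list of rows, each a list of 7 numbers: the shift along the tool's x, y, z as a fraction of full scale, then the turn, a rotation vector about the tool's x, y, z as a fraction of full scale, then the finger opening in mm, from 0 to 85.4. In form: [[x, y, z, wx, wy, wz, hand], ...]. A call has exactly 8 rows; each row shifts and turns the commanded pose from where the row before left it, along the tool's axes as they then stand; what a row does not reach is not made up. Full scale, the value 1, is 5 cm for a shift and 6 degrees for a turn. A row lasts 1/8 s, in which the tool goes at most 62.5 mm and 10.7 degrees, less where a joint would pass 70% of its speed; a pose out of reach is approached as far as the arm can. A call with a number of a shift or a turn outside -1 to 1 is refused whole. A call with a gripper value outside its range is refused whole. The fingers move at their own pace and stop on an object; "squeeze" is the grip in N (left out, the last holds). Time passes only in rows, so rows that do not move let the fingers close, or fill a call up. It gives the time, the measured TCP pose, the force, the opening and the grip force at its end, in the units of the state.
- r.sense(): the state, without advancing time (a new reading comes with each control period).
- r.grab_frame(name): name is "scene" or "top" or "wrist"; returns the picture (400x640x3 uint8, blue, green, red); there is no depth.
- r.camera_params(name): a dict with "fx", "fy", "cx", "cy" (pixels), "k1" (the pictures are not rectified: a ray, as slopes to the right and down, at radius r is drawn at 1 + k1 r^2 times it, then the intrinsics apply), "xyz" and "attitude" of the camera in the world; the wrist camera has in their place "tool_from_camera" (4x4, takes a point from camera to tool coordinates, whose origin is the TCP and whose axes are the flange's). Camera axes: x right, y up, looking along -z (the intrinsics and any distortion apply to the point x, -y, -z); pixel columns grow to the right and rows downward; lengths in m; the calibration is good to about 2 mm. A picture is of the moment at which its call begins: read the wrist's pose just before it. camera_params takes no time and is no camera call.
- r.hand_in(): hands the job in; it is judged then, once.
The state is a dict: "t": time; "joint_pos": joint angles; "joint_velocities": joint speeds; "joint_torque": joint torques, N m; "tool_pos": TCP position; "tool_rot": TCP orientation; "contact_force": force on the tool from outside, world axes, zero at the start; "torque": the same for the moment, N m; "opening": finger opening in m; "finger_force": force on a finger pad.
Only numpy, scipy, OpenCV 4.12 (cv2) and the standard library are available. Lean on these libraries where they do the work, as an engineer would, in place of code of your own. Each camera call takes 0.05 s, during which the arm holds its last target. There are 200 camera calls.

TASK

The growing eggs need more air: open the two vents on the front deck of the white setter box to their new setting. With a fingertip, gently push the upright post of each black vent lever round, without gripping or forcing it, until the lever's pointer stands at the red clip on its own scale. Leave the red clips where they are set and the lid shut, and do not disturb the egg in its holder between the vents or any of the other loose things.

Things in the scene. Friction and masses are not known exactly. Their poses are not given: they have to be found in the camera images.
- setter_box: White setter box, fixed, 340 mm deep (x) x 500 mm wide (y). Origin: centre of its underside, on the table. Its front 125 mm (own x -170 to -45 mm, towards the robot) is a flat deck 160 mm above the table with the vents; behind lies the smoked lid, top 175 mm above the table. A grey latch 46 mm wide, 20 mm high, reaches 27 mm from the middle of the lid's front edge over the deck.
- lid_edge (a point): Middle of the smoked lid's front edge, on its top, 175 mm above the table while shut. The lid is hinged along the back of the box; it is shut and stays shut by its own weight.
- intake_lever: Black intake vent lever, left on the deck (+y side). Origin: on its upright pivot axis at deck height. Arm along its own -x, 11 mm wide, top 10 mm above the deck; hub 20 mm wide, 18 mm high. Swings 0.85 rad either side of the box's front; starts near its outer (shut) end, opens anticlockwise from above, post moving towards the box's middle. Friction about 2 N at the post, no spring.
- intake_post (a point): Centre of the top of the intake lever's upright round post, 56 mm from the pivot axis, 200 mm above the table. The post is 14 mm in diameter (18 mm at its foot, tapering over the lowest 5 mm) and stands from 10 to 40 mm above the deck.
- intake_tip (a point): Tip of the intake lever's pointer, on the arm's centre line, 74 mm from the pivot axis, 170 mm above the table.
- intake_clip: Red setting clip on the rim of the intake vent's scale (an aluminium arc 62 to 84 mm from the pivot, 3 mm thick). The clip is 14 mm wide along the arc, reaches from 75 to 88 mm from the pivot and stands 9 mm above the deck. Origin on the lever's pivot axis at deck height; the clip lies along its own -x. Stiff; to be left where it is.
- intake_mark (a point): Where the intake pointer's tip must come: the middle of the red clip's inner edge, 74 mm from the pivot axis, 170 mm above the table (same height and radius as intake_tip).
- exhaust_lever: Black exhaust vent lever, right on the deck (-y side). Origin: on its upright pivot axis at deck height. Arm along its own -x, 11 mm wide, top 10 mm above the deck; hub 20 mm wide, 18 mm high. Swings 0.85 rad either side of the box's front; starts near its outer (shut) end, opens clockwise from above, post moving towards the box's middle. Friction about 2 N at the post, no spring.
- exhaust_post (a point): Centre of the top of the exhaust lever's upright round post, 56 mm from the pivot axis, 200 mm above the table. The post is 14 mm in diameter (18 mm at its foot, tapering over the lowest 5 mm) and stands from 10 to 40 mm above the deck.
- exhaust_tip (a point): Tip of the exhaust lever's pointer, on the arm's centre line, 74 mm from the pivot axis, 170 mm above the table.
- exhaust_clip: Red setting clip on the rim of the exhaust vent's scale (an aluminium arc 62 to 84 mm from the pivot, 3 mm thick). The clip is 14 mm wide along the arc, reaches from 75 to 88 mm from the pivot and stands 9 mm above the deck. Origin on the lever's pivot axis at deck height; the clip lies along its own -x. Stiff; to be left where it is.
- exhaust_mark (a point): Where the exhaust pointer's tip must come: the middle of the red clip's inner edge, 74 mm from the pivot axis, 170 mm above the table (same height and radius as exhaust_tip).
- egg_holder: Green silicone egg holder, loose ring of 58 mm diameter, 20 mm high, standing on the deck between the two vents. Origin: centre of its underside.
- egg: Brown egg, loose, 43 mm diameter and 57 mm long, standing point down in the green holder; its top is 57 mm above the deck. Origin: its lower end.
- wand: Slim blue candling wand, loose, 187 mm long, 22 mm wide, 19 mm high, lying on the table in front of the box, to the right. Origin: on the table under it, 95 mm from the butt; own x runs towards its black tip.
- torch: Steel pocket torch, loose, standing on its tail on the table left of the box, 35 mm diameter, 124 mm high. Origin: centre of its foot.
- turner_tray: Orange plastic egg turner tray with eggs, loose, 300 x 130 mm, 63 mm high with its eggs, on the table right of the box. Origin: centre of its underside; own x along its length.
- spray_bottle: Clear spray bottle with a blue cap, loose, 68 mm diameter, 190 mm high, standing on the table left of the box, towards the back. Origin: centre of its foot.
Things that resemble listed ones, but are neither listed nor needed, are in the scene too. What is meant by the egg_holder is not orange, and is the smaller of those in its own colour.

How it is judged:
By the outcome, as a careful person would: the job done as asked, in the order asked, and still so for the second after the job is handed in, with the robot touching nothing.
It also fails if it takes over 54 s, if anything falls off the work surface, if the arm or the gripper's body presses on something with over 40 N, if the wrist force passes 120 N, or if a joint passes its speed limit or range.

## Working session

There is one attempt and no reset: what is moved stays moved. The work goes in short steps, Python scripts to look and compute and a tool call to move; the robot and the scene stay as the last step left them, time stands still between calls to the robot, and variables do not carry over. Pictures are saved under pics/ and viewed, at most 10 in all, crops included, and the job is handed in when it is done.

Besides the shell and the picture viewer there is one more tool, called after "Request:" as name([rows], argument=value, ...), one row to a line, values as JSON. move_arm: Moves the arm, as the interface text tells. Shift numbers are shares of 5 cm and turn numbers shares of 6 degrees, none past 1 either way. Its arguments: {"type":"object","properties":{"series":{"type":"array"},"squeeze":{"type":"number"}},"required":["series"]}

```bash
mkdir -p pics; ls; cat > h.py <<'E'
import numpy as np, cv2
from rig import r
from scipy.spatial.transform import Rotation as R
def campose(name):
    p=r.camera_params(name)
    if name=='wrist':
        s=r.sense(); T=np.eye(4); T[:3,:3]=R.from_euler('xyz',s['tool_rot']).as_matrix(); T[:3,3]=s['tool_pos']
        M=T@np.array(p['tool_from_camera']); return p,M[:3,:3],M[:3,3]
    a=np.array(p['attitude']); Rm=a if a.shape==(3,3) else R.from_euler('xyz',a).as_matrix()
    return p,Rm,np.array(p['xyz'])
def ray(C,uv):
    p,Rm,o=C
    K=np.array([[p['fx'],0,p['cx']],[0,p['fy'],p['cy']],[0,0,1]])
    q=cv2.undistortPoints(np.array([[uv]],float),K,np.array([p['k1'],0,0,0,0.]))[0,0]
    return o,Rm@np.array([q[0],-q[1],-1])
def onz(C,uv,z):
    o,d=ray(C,uv); return o+d*(z-o[2])/d[2]
def proj(C,P):
    p,Rm,o=C; c=Rm.T@(np.array(P)-o); x,y=c[0]/-c[2],-c[1]/-c[2]; f=1+p['k1']*(x*x+y*y)
    return np.array([p['fx']*x*f+p['cx'],p['fy']*y*f+p['cy']])
E
python3 - <<'E'
from h import *
print(r.camera_params('scene'),r.camera_params('top'),r.camera_params('wrist'),r.sense())
for n in('scene','top'): cv2.imwrite(f'pics/{n}0.png',r.grab_frame(n))
E
```

```text
pics
{'fx': 405.5681116101588, 'fy': 405.5681116101588, 'cx': 320.78861696002394, 'cy': 193.86778854002324, 'k1': -0.0331036604371283, 'xyz': array([0.95688499, 0.49564229, 1.03577018]), 'attitude': array([ 0.65929023, -0.01225401,  2.39164701])} {'fx': 434.49182425849756, 'fy': 434.49182425849756, 'cx': 323.8216380380041, 'cy': 194.12797122064583, 'k1': -0.055214754254224306, 'xyz': array([ 0.27497362, -0.00211222,  1.43918279]), 'attitude': array([ 0.16975934,  0.00377862, -1.57270638])} {'fx': 311.01244603778014, 'fy': 311.01244603778014, 'cx': 315.55053854048685, 'cy': 200.84956677516973, 'k1': -0.0527804691835571, 'tool_from_camera': array([[-6.64158077e-04,  9.53158753e-01,  3.02469752e-01,
         7.80665839e-02],
       [ 9.99999779e-01,  6.44469588e-04,  1.64896161e-04,
         1.09169874e-03],
       [-3.77603380e-05,  3.02469795e-01, -9.53158970e-01,
        -1.50320491e-01],
       [ 0.00000000e+00,  0.00000000e+00,  0.00000000e+00,
         1.00000000e+00]])} {'t': 0.0, 'joint_pos': array([ 1.21299951e+00,  8.74505674e-02,  1.75153579e-01,  1.65981854e+00,
       -5.13628217e-06,  1.57080681e+00]), 'joint_velocities': array([-6.73509949e-05,  5.59515605e-04,  6.76082107e-04,  1.27477350e-03,
       -5.94048711e-04,  4.77605679e-05]), 'joint_torque': array([ 3.61292943e-03, -5.20373726e+01,  4.64815485e+01,  1.57723459e-02,
       -6.26824612e-05,  3.70459375e-06]), 'tool_pos': array([0.19253359, 0.51494343, 0.22379829]), 'tool_rot': array([-3.14027345e+00,  5.15010945e-06,  2.78378536e+00]), 'contact_force': array([ 0.92801928, -0.40339318, -0.53714684]), 'torque': array([-0.04295011,  0.00715759,  0.01624833]), 'finger_force': 0.0, 'opening': 0.08539340983217823}
```

View pics/scene0.png

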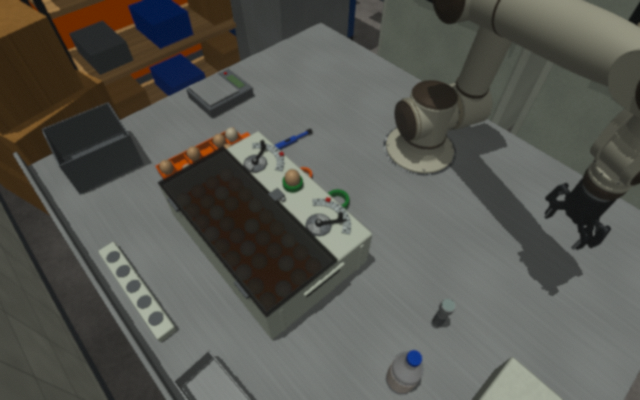

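View pics/top0.png

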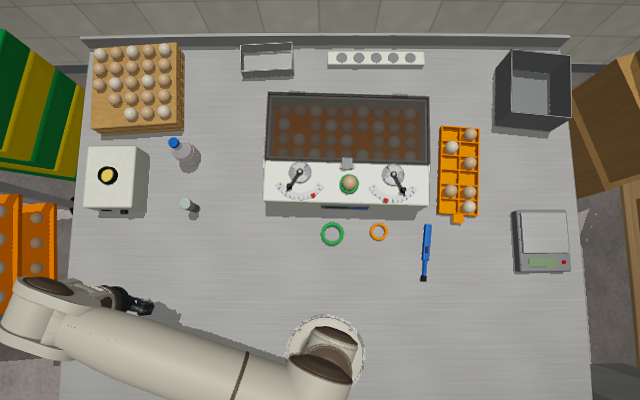

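The top view shows the box at about (347,150). The intake hub is at (299,174) with its red clip at (313,195), and the exhaust hub is at (393,175) with its red clip at (386,200). The egg and green holder are at (349,184).

Possible mix-ups:
- **Green ring:** the one on the table at (332,234) is the bigger one and not the holder; the orange ring at (379,231) isn't either.
- **Levers:** the only two are at (291,186) and (403,190). Intake is +y, which is the left one.

Next is one close crop plus the mask measurements.

```bash
python3 - <<'E'
from h import *
im=cv2.imread('pics/top0.png'); C=campose('top')
cv2.imwrite('pics/crop0.png',cv2.resize(im[150:220,255:440],None,fx=4.2,fy=4.2,interpolation=cv2.INTER_CUBIC))
hsv=cv2.cvtColor(im,cv2.COLOR_BGR2HSV)
red=((hsv[...,0]<6)|(hsv[...,0]>174))&(hsv[...,1]>150)&(hsv[...,2]>90)
red[:185]=0;red[212:]=0;red[:,:270]=0;red[:,428:]=0
n,l,s,c=cv2.connectedComponentsWithStats(red.astype(np.uint8))
for i in range(1,n): print('red',c[i],s[i][4],onz(C,c[i],.169))
for nm,uv,z in [('ih',(299,174),.178),('eh',(393,175),.178),('FL',(264,201),.16),('FR',(429,207),.16),('lidmid',(347,158),.175)]: print(nm,onz(C,uv,z))
E
```

```text
red [312.8        195.06666667] 15 [0.48996427 0.03495977 0.169     ]
red [385.13333333 199.86666667] 15 [ 0.47500029 -0.17924136  0.169     ]
ih [0.55200526 0.07584856 0.178     ]
eh [ 0.54827704 -0.20333746  0.178     ]
FL [0.47390099 0.1808331  0.16      ]
FR [ 0.45454116 -0.31095116  0.16      ]
lidmid [ 0.60130628 -0.06739518  0.175     ]
```

View pics/crop0.png

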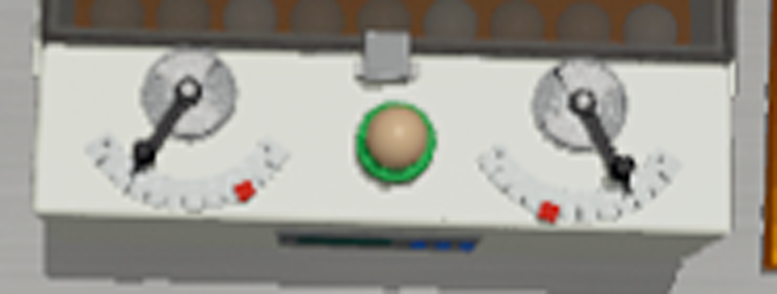

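The crop confirms both levers: intake post near crop (143,155) with its clip at (245,190), and exhaust post near (621,168) with its clip at (548,211). The egg holder between them is green and small. I'll turn the tool to yaw 90°, close the fingers and go over the deck for close wrist views.

Request:
move_arm([
  [0,0,-0.24,0,0,1,0],
  [0,0,-0.24,0,0,1,0],
  [0,0,-0.24,0,0,1,0],
  [0,0,-0.24,0,0,1,0],
  [0,0,-0.24,0,0,1,0],
  [0,0,-0.24,0,0,1,0],
  [0,0,-0.24,0,0,1,0],
  [0,0,-0.24,0,0,1,0],
])

```text
t: 1.1
tool_pos: [0.1926, 0.5151, 0.3205]
tool_rot: [-3.141, 0.001, 1.943]
contact_force: [0.7, -0.4, -0.4]
opening: -0.0001
finger_force: 0.0
```

Request:
move_arm([
  [0,0,0,0,0,1,0],
  [0,0,0,0,0,1,0],
  [0,0,0,0,0,1,0],
  [0,0,0,0,0,0.58,0],
  [-0.9,0.5,0,0,0,0,0],
  [-0.9,0.5,0,0,0,0,0],
  [-0.9,0.5,0,0,0,0,0],
  [-0.9,0.5,0,0,0,0,0],
])

```text
t: 2.1
tool_pos: [0.2931, 0.3337, 0.3202]
tool_rot: [-3.141, 0.0, 1.572]
contact_force: [1.1, -0.2, 0.3]
opening: 0.0004
finger_force: 0.0
```

Request:
move_arm([
  [-0.9,0.5,0,0,0,0,0],
  [-0.9,0.5,0,0,0,0,0],
  [-0.9,0.5,0,0,0,0,0],
  [-0.9,0.5,0,0,0,0,0],
  [-0.9,0.5,0,0,0,0,0],
  [-0.9,0.5,0,0,0,0,0],
  [-0.9,0.5,0,0,0,0,0],
  [-0.9,0.5,0,0,0,0,0],
])

```text
t: 3.1
tool_pos: [0.4933, -0.0264, 0.3203]
tool_rot: [-3.141, -0.0, 1.571]
contact_force: [0.7, 1.1, 0.3]
opening: -0.0001
finger_force: 0.0
```

```bash
python3 - <<'E'
from h import *
print(r.sense()['tool_pos']); cv2.imwrite('pics/wi.png',r.grab_frame('wrist'))
E
```

```text
[ 0.49333047 -0.02641833  0.32025103]
```

View pics/wi.png

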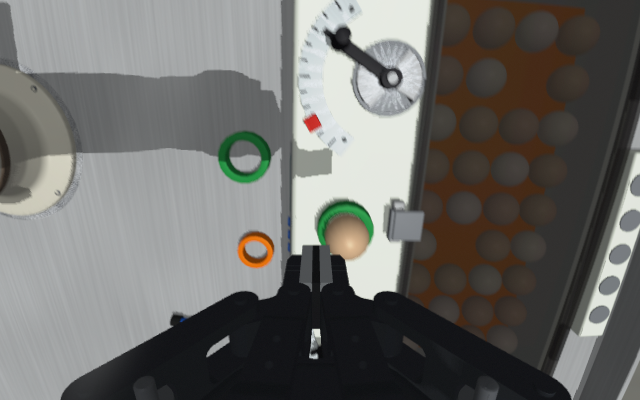

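The wrist view shows the intake hub at (392,78), post top at about (341,37), pointer end at about (328,34), red clip at (313,123), and the egg at (348,236). The gripper is clear of everything. I'll measure here and then move to the exhaust.

```bash
cat > m.py <<'E'
from h import *
def measure(im,C,hub,win):
    """hub pixel guess; win x0,y0,x1,y1 of vent. Prints pivot, clip, post/pointer blobs in world."""
    hsv=cv2.cvtColor(im,cv2.COLOR_BGR2HSV); x0,y0,x1,y1=win
    W=np.zeros(im.shape[:2],bool); W[y0:y1,x0:x1]=1
    red=W&((hsv[...,0]<6)|(hsv[...,0]>174))&(hsv[...,1]>150)&(hsv[...,2]>90)
    n,l,s,c=cv2.connectedComponentsWithStats(red.astype(np.uint8)); i=1+np.argmax(s[1:,4])
    clip=onz(C,c[i],.169); piv=onz(C,hub,.178)
    blk=W&(hsv[...,2]<70); n,l,s,c2=cv2.connectedComponentsWithStats(blk.astype(np.uint8)); j=1+np.argmax(s[1:,4])
    ys,xs=np.where(l==j); P=np.array([onz(C,(x,y),.170) for x,y in zip(xs,ys)])
    d=np.hypot(*(P-piv)[:,:2].T); 
    ang=lambda v: np.degrees(np.arctan2(-v[1],-v[0]))
    print('piv',piv[:2].round(4),'clip',clip[:2].round(4),'px',c[i].round(1),'r',np.hypot(*(clip-piv)[:2]).round(4),'angle',ang(clip-piv).round(1))
    for a,b in((.018,.026),(.026,.036),(.036,.044),(.068,.073),(.073,.078)):
        k=(d>a)&(d<b)
        if k.any(): q=(P[k].mean(0)-piv); print('black',a,b,k.sum(),'ang',ang(q).round(1))
    k=np.argmax(d); print('far px',xs[k],ys[k],d[k].round(4),ang(P[k]-piv).round(1))
    return piv,clip
E
python3 - <<'E'
from m import *
im=cv2.imread('pics/wi.png'); C=campose('wrist')
measure(im,C,(392,78),(295,0,430,160))
g=cv2.cvtColor(im,cv2.COLOR_BGR2GRAY)
print(g[70:88:1,384:402:1])
p=onz(C,(341,37),.2); print('post',p)
print('egg',onz(C,(348,236),.195), 'hold',onz(C,(345,228),.17))
E
```

```text
piv [0.5625 0.069 ] clip [0.4918 0.0301] px [312.1 122.3] r 0.0807 angle 28.8
black 0.018 0.026 104 ang -34.3
black 0.026 0.036 132 ang -33.8
black 0.036 0.044 101 ang -33.6
black 0.068 0.073 16 ang -33.7
far px 324 32 0.0712 -32.7
[[ 42  44  46  46  49  50  51  60  61  61  49  48  48  54  62 103 175 220]
 [ 39  43  46  49  52  77 112 113 112 112  94  61  48  48  47  58 111 194]
 [ 45  47  52  53  77 111 127 128 147 149 137 118  60  48  48  48  62 146]
 [ 47  52  53  70 109 129 148 158 159 167 160 153  97  49  49  49  50  88]
 [ 52  49  50  94 128 149 161 176 179 185 180 179 160  52  50  49  48  70]
 [ 53  50  52 108 145 166 179 185 199 200 199 199 185 108  50  50  49  59]
 [ 54  50  47 113 152 176 196 199 200 199 199 199 199 153  55  50  49  55]
 [ 55  51  44 114 163 189 198 199 199 199 199 199 198 167  88  50  49  53]
 [ 56  53  44 101 170 196 199 199 199 199 199 199 190 167  91  51  51  66]
 [ 56  56  49  84 169 197 200 199 199 199 199 195 179 153 104  53  51 109]
 [ 56  57  51  49 143 188 198 198 197 195 194 178 165 137  95  53  51 128]
 [ 57  57  54  47  97 162 185 189 187 181 174 164 147 121  69  53  69 138]
 [ 57  58  58  55  63 126 158 170 171 170 159 146 127 109  66  59 102 149]
 [ 59  58  58  57  56  76 120 141 144 143 141 127 109  78  61  92 134 164]
 [ 56  59  58  58  58  58  82 103 111 111 106 101  77  64  89 135 151 179]
 [ 45  55  58  58  59  58  58  64  74  76  75  59  60  89 120 145 161 194]
 [ 32  47  53  56  57  58  58  57  56  56  56  56  88 120 134 160 176 207]
 [ 81  68  50  48  50  58  70  78  82  90  85  80 108 136 159 175 198 208]]
post [0.51535406 0.09798438 0.2       ]
egg [ 0.52602088 -0.07458474  0.195     ] hold [ 0.52539135 -0.07674908  0.17      ]
```

Request:
move_arm([
  [-1,0,0,0,0,0,0],
  [-1,0,0,0,0,0,0],
  [-1,0,0,0,0,0,0],
  [-1,0,0,0,0,0,0],
  [-1,0,0,0,0,0,0],
  [-0.6,0,0,0,0,0,0],
  [0,0,0,0,0,0,0],
  [0,0,0,0,0,0,0],
])

```text
t: 4.15
tool_pos: [0.4929, -0.3042, 0.3203]
tool_rot: [-3.141, -0.001, 1.571]
contact_force: [-0.1, 0.4, -0.0]
opening: -0.0
finger_force: 0.0
```

```bash
python3 - <<'E'
from h import *
print(r.sense()['tool_pos'],r.sense()['joint_pos']); cv2.imwrite('pics/we.png',r.grab_frame('wrist'))
E
```

```text
[ 0.492876   -0.30418478  0.32029097] [-5.53054337e-01  2.26149544e-01  5.24468187e-01  1.86977573e+00
  2.19420009e-04  1.01739879e+00]
```

View pics/we.png

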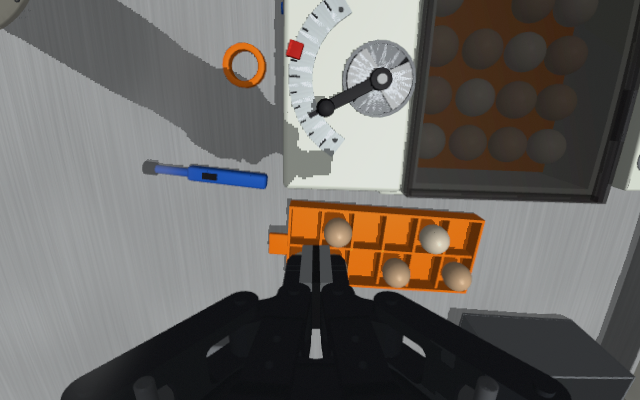

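The exhaust view shows the hub at (381,78), post top at (325,107), pointer end at about (311,113), and the clip at (295,49). The tray and wand lie clear of the lever.

```bash
python3 - <<'E'
from m import *
im=cv2.imread('pics/we.png'); C=campose('wrist')
measure(im,C,(381,78),(285,0,405,150))
print('post',onz(C,(325,107),.2))
for z in (.15,.17,.2,.22): print(z,'tcp-tip px',proj(C,r.sense()['tool_pos']+np.array([0,0,-.017])))
E
```

```text
piv [ 0.5506 -0.2039] clip [ 0.4738 -0.179 ] px [294.5  49.1] r 0.0807 angle -17.9
black 0.018 0.026 106 ang 28.0
black 0.026 0.036 138 ang 28.2
black 0.036 0.044 102 ang 27.4
black 0.068 0.073 16 ang 27.0
far px 309 115 0.0719 26.8
post [ 0.50053083 -0.22866382  0.2       ]
0.15 tcp-tip px [315.88502838 242.23940317]
0.17 tcp-tip px [315.88502838 242.23940317]
0.2 tcp-tip px [315.88502838 242.23940317]
0.22 tcp-tip px [315.88502838 242.23940317]
```

Request:
move_arm([
  [0.42,0.08,0,0,0,0,0],
  [0.42,0,0,0,0,0,0],
  [0,0,0.5,0,0,0,0],
  [0,0,0.5,0,0,0,0],
  [0,0,0.5,0,0,0,0],
  [0,0,0.5,0,0,0,0],
  [0,0,0.3,0,0,0,0],
  [0,0,0.2,0,0,0,0],
])

```text
t: 5.2
tool_pos: [0.4969, -0.2618, 0.1953]
tool_rot: [3.141, 0.0, 1.572]
contact_force: [-0.9, 0.2, -0.3]
opening: -0.0
finger_force: 0.0
```

Request:
move_arm([
  [0.12,0,0,0,0,0,0],
  [0.12,0,0,0,0,0,0],
  [0.12,0,0,0,0,0,0],
  [0.12,0,0,0,0,0,0],
  [0.12,0,0,0,0,0,0],
  [0.12,0,0,0,0,0,0],
  [0.12,0,0,0,0,0,0],
  [0,0,0,0,0,0,0],
])

```text
t: 6.2
tool_pos: [0.4969, -0.2203, 0.1955]
tool_rot: [3.142, -0.0, 1.572]
contact_force: [0.0, -0.0, -0.3]
opening: 0.0001
finger_force: 0.0
```

```bash
python3 - <<'E'
from h import *
print(r.sense()['tool_pos']); cv2.imwrite('pics/we2.png',r.grab_frame('wrist'))
E
```

```text
[ 0.49689119 -0.22032675  0.19553937]
```

View pics/we2.png

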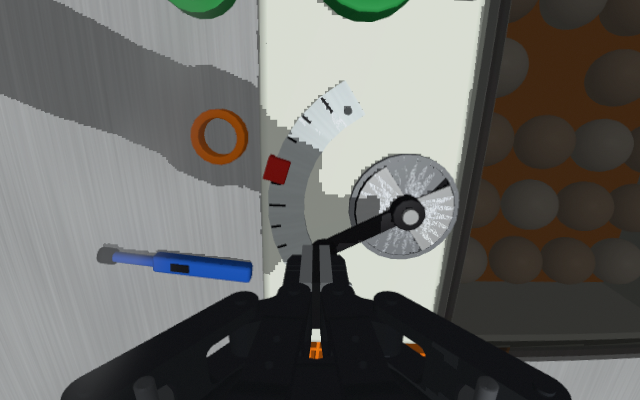

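The fingertips at (315,245) stand right beside the post. The hub is at (409,214), the arm runs to (325,247), and the clip is at (277,170).

```bash
python3 - <<'E'
from m import *
im=cv2.imread('pics/we2.png'); C=campose('wrist')
piv=onz(C,(410,215.5),.178); print(piv)
for uv in((345,237),(365,230),(380,225)):
    v=onz(C,uv,.17)-piv; print(np.degrees(np.arctan2(-v[1],-v[0])),np.hypot(*v[:2]))
g=cv2.cvtColor(im,cv2.COLOR_BGR2GRAY)
for c in (340,350,360,370,380): print(c,[ (r_,g[r_,c]) for r_ in range(205,265,2) if g[r_,c]<60])
E
```

```text
[ 0.551243   -0.20396256  0.178     ]
25.12452546077684 0.04020491490339679
27.073186569729668 0.02726263180419089
30.86047756866291 0.017783139940472995
340 [(233, np.uint8(13)), (235, np.uint8(13)), (237, np.uint8(14)), (239, np.uint8(15)), (241, np.uint8(14)), (243, np.uint8(28)), (245, np.uint8(31)), (247, np.uint8(29)), (249, np.uint8(28)), (257, np.uint8(17)), (259, np.uint8(17)), (261, np.uint8(19)), (263, np.uint8(18))]
350 [(229, np.uint8(13)), (231, np.uint8(12)), (233, np.uint8(14)), (235, np.uint8(12)), (237, np.uint8(15)), (239, np.uint8(13)), (241, np.uint8(13)), (243, np.uint8(27)), (245, np.uint8(31))]
360 [(223, np.uint8(30)), (225, np.uint8(13)), (227, np.uint8(13)), (229, np.uint8(14)), (231, np.uint8(15)), (233, np.uint8(14)), (235, np.uint8(14)), (237, np.uint8(13)), (239, np.uint8(13)), (241, np.uint8(31))]
370 [(219, np.uint8(11)), (221, np.uint8(14)), (223, np.uint8(15)), (225, np.uint8(14)), (227, np.uint8(14)), (229, np.uint8(12)), (231, np.uint8(14)), (233, np.uint8(15)), (235, np.uint8(13))]
380 [(215, np.uint8(12)), (217, np.uint8(14)), (219, np.uint8(14)), (221, np.uint8(17)), (223, np.uint8(18)), (225, np.uint8(16)), (227, np.uint8(18)), (229, np.uint8(19)), (231, np.uint8(17))]
```

```bash
python3 - <<'E'
from m import *
print(r.tcp_to_tips, r.sense()['opening'],r.sense()['tool_rot'])
im=cv2.imread('pics/we2.png'); c=im[190:300,250:430]; c=np.clip(c.astype(float)*1.8+10,0,255).astype(np.uint8)
cv2.imwrite('pics/we2c.png',cv2.resize(c,None,fx=4.4,fy=4.4,interpolation=cv2.INTER_CUBIC))
E
```

```text
0.017 0.00025926442487118776 [3.14158077e+00 5.53028074e-05 1.57148157e+00]
```

View pics/we2c.png

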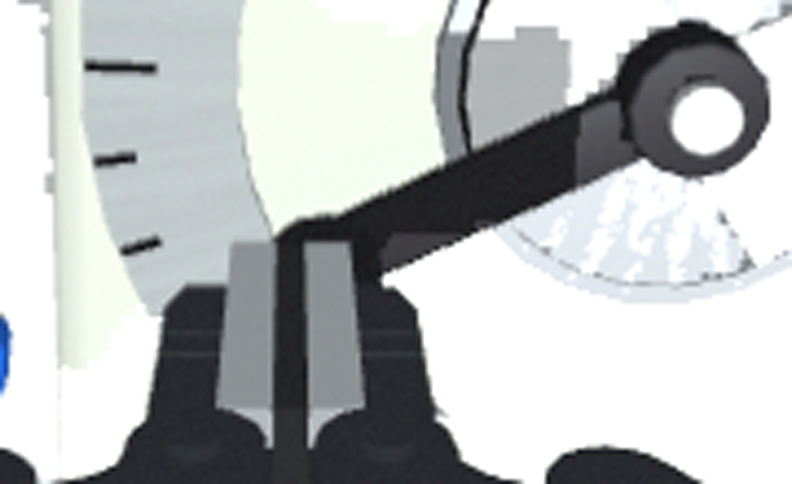

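```bash
python3 - <<'E'
from m import *
C=campose('wrist'); t=r.sense()['tool_pos']
for dx in(-.011,0,.011):
  for z in(.017,0,-.02): print('tool x',dx,'z',z,proj(C,t+[0,dx,-z]).round(1))
for a in(28,26,24,20,10):
  a=np.radians(a); b=np.array([.5508-.056*np.cos(a),-.204-.056*np.sin(a)])
  print(np.degrees(a),'post xy',b.round(4),'top px',proj(C,[*b,.2]).round(1),'base',proj(C,[*b,.17]).round(1))
E
```

```text
tool x -0.011 z 0.017 [315.9 258.9]
tool x -0.011 z 0 [315.9 273.7]
tool x -0.011 z -0.02 [315.9 295.1]
tool x 0 z 0.017 [315.9 242.2]
tool x 0 z 0 [315.9 255.8]
tool x 0 z -0.02 [315.9 275.5]
tool x 0.011 z 0.017 [315.9 224.9]
tool x 0.011 z 0 [315.9 237.1]
tool x 0.011 z -0.02 [315.9 254.8]
28.0 post xy [ 0.5014 -0.2303] top px [324.2 276. ] base [323.  250.6]
26.0 post xy [ 0.5005 -0.2285] top px [322.6 273.2] base [321.6 248. ]
24.000000000000004 post xy [ 0.4996 -0.2268] top px [321.1 270.2] base [320.3 245.5]
20.0 post xy [ 0.4982 -0.2232] top px [318.3 264.2] base [318.  240.1]
10.0 post xy [ 0.4957 -0.2137] top px [313.5 248. ] base [313.9 226. ]
```

The crop shows the fingertips in front of and over the post, with the arm still at about 26° and no force. The tips' drawn edge at row 244 fits a tip height of about 0.204, so they passed over the post. I'll back off and go lower step by step.

Request:
move_arm([
  [-0.21,0,0,0,0,0,0],
  [-0.21,0,0,0,0,0,0],
  [-0.21,0,0,0,0,0,0],
  [-0.21,0,0,0,0,0,0],
  [0,0,0.08,0,0,0,0],
  [0,0,0.08,0,0,0,0],
  [0,0,0.08,0,0,0,0],
  [0,0,0,0,0,0,0],
])

```text
t: 7.25
tool_pos: [0.4968, -0.2624, 0.1831]
tool_rot: [-3.141, -0.0, 1.572]
contact_force: [0.7, -0.3, 0.5]
opening: -0.0
finger_force: 0.0
```

```bash
python3 - <<'E'
from h import *
print(r.sense()['tool_pos'],r.sense()['contact_force']); im=r.grab_frame('wrist'); cv2.imwrite('pics/we3.png',im)
s=r.grab_frame('scene'); cv2.imwrite('pics/s3.png',s); C=campose('scene')
t=r.sense()['tool_pos']
for z in(.166,.1915): print(z,proj(C,[t[0],t[1],z]))
u,v=proj(C,[t[0],t[1],.18]).astype(int)
c=s[v-55:v+25,u-50:u+60]
cv2.imwrite('pics/both.png',np.vstack([cv2.resize(np.clip(c*1.6,0,255).astype(np.uint8),None,fx=4,fy=4,interpolation=cv2.INTER_CUBIC),cv2.resize(np.clip(im[190:310,250:430]*1.8,0,255).astype(np.uint8),(440,276))])); print(u,v)
E
```

```text
[ 0.49675371 -0.26236567  0.18305777] [ 0.7452503  -0.2928182   0.47608295]
0.166 [257.31287902 142.33113388]
0.1915 [256.36052457 136.18988757]
256 138
```

View pics/both.png

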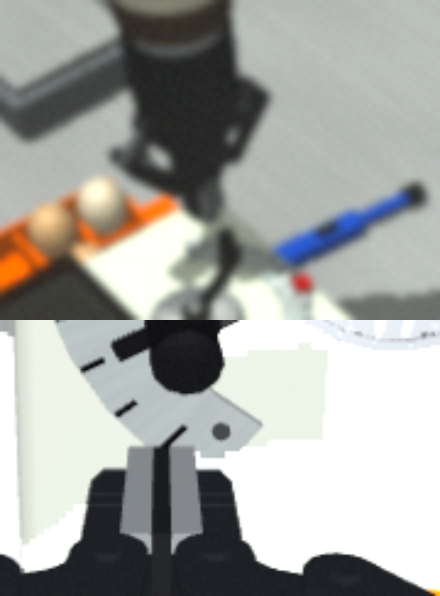

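The tip shows in the scene picture at about (258,137), which is a height of about 0.19 m. That confirms the real tips are some 8 mm behind the TCP. The post still stands untouched in the wrist view. I'll lower 12 mm more, gently.

Request:
move_arm([
  [0,0,0.04,0,0,0,0],
  [0,0,0.04,0,0,0,0],
  [0,0,0.04,0,0,0,0],
  [0,0,0,0,0,0,0],
  [0,0,0,0,0,0,0],
  [0,0,0,0,0,0,0],
  [0,0,0,0,0,0,0],
  [0,0,0,0,0,0,0],
])

```text
t: 8.35
tool_pos: [0.4969, -0.2627, 0.1775]
tool_rot: [3.142, 0.0, 1.571]
contact_force: [0.3, -0.7, 0.2]
opening: -0.0001
finger_force: 0.0
```

Request:
move_arm([
  [0,0,0.04,0,0,0,0],
  [0,0,0.04,0,0,0,0],
  [0,0,0.04,0,0,0,0],
  [0,0,0,0,0,0,0],
  [0.08,0,0,0,0,0,0],
  [0.08,0,0,0,0,0,0],
  [0.08,0,0,0,0,0,0],
  [0.08,0,0,0,0,0,0],
])

```text
t: 9.35
tool_pos: [0.4966, -0.2469, 0.1716]
tool_rot: [-3.141, 0.001, 1.571]
contact_force: [-3.4, -4.8, 0.3]
opening: -0.0002
finger_force: 2.2
```

Contact is where predicted and nothing touches below, so I'll push on.

Request:
move_arm([
  [0.1,0,0,0,0,0,0],
  [0.1,0,0,0,0,0,0],
  [0.1,0,0,0,0,0,0],
  [0.1,0,0,0,0,0,0],
  [0.1,0,0,0,0,0,0],
  [0.1,0,0,0,0,0,0],
  [0.1,0,0,0,0,0,0],
  [0,0,0,0,0,0,0],
])

```text
t: 10.35
tool_pos: [0.4971, -0.2111, 0.1715]
tool_rot: [3.141, -0.001, 1.572]
contact_force: [0.1, -0.0, -0.4]
opening: 0.0005
finger_force: 0.0
```

```bash
python3 - <<'E'
from m import *
im=r.grab_frame('wrist'); cv2.imwrite('pics/we4.png',im); C=campose('wrist')
piv=np.array([.5510,-.2040,.178]); print('hub px',proj(C,piv), 'clip px', proj(C,[.4738,-.179,.169]))
g=cv2.cvtColor(im,cv2.COLOR_BGR2GRAY)
for a in range(30,-31,-4):
    A=np.radians(a); print(a,[int(g[tuple(proj(C,[.551-rr*np.cos(A),-.204-rr*np.sin(A),.17]).astype(int)[::-1])]) for rr in(.026,.032,.038,.044,.05,.066,.07)])
E
```

```text
hub px [420.75090833 248.74689744] clip px [270.67085526 197.05507642]
30 [19, 120, 217, 16, 17, 16, 18]
26 [20, 120, 217, 17, 74, 18, 19]
22 [20, 121, 216, 19, 74, 79, 17]
18 [7, 69, 216, 19, 74, 31, 18]
14 [6, 70, 217, 17, 75, 16, 25]
10 [7, 69, 133, 41, 13, 17, 17]
6 [6, 70, 133, 133, 14, 106, 105]
2 [6, 70, 132, 132, 13, 107, 106]
-2 [14, 60, 132, 133, 15, 107, 107]
-6 [14, 14, 12, 13, 9, 105, 106]
-10 [13, 14, 14, 13, 11, 90, 107]
-14 [14, 15, 13, 13, 11, 13, 12]
-18 [15, 14, 14, 14, 12, 106, 105]
-22 [13, 16, 113, 133, 133, 108, 108]
-26 [81, 50, 132, 217, 214, 107, 106]
-30 [94, 99, 217, 217, 217, 108, 108]
```

```bash
cat > scan.py <<'E'
from m import *
def scan(im,C,piv,a0,a1,rs=(.064,.067,.07,.072),z=.17,th=45):
    g=cv2.cvtColor(im,cv2.COLOR_BGR2GRAY).astype(np.float32)
    for rr in rs:
        A=np.arange(a0,a1,.25); P=[proj(C,[piv[0]-rr*np.cos(np.radians(a)),piv[1]-rr*np.sin(np.radians(a)),z]) for a in A]
        v=cv2.remap(g,np.float32([P])[...,0],np.float32([P])[...,1],cv2.INTER_LINEAR)[0]
        k=A[v<th]; print(rr,'dark',(k.min(),k.max(),k.mean().round(2),len(k)) if len(k) else None)
def clipang(im,C,piv,near):
    hsv=cv2.cvtColor(im,cv2.COLOR_BGR2HSV); u,v=proj(C,near).astype(int)
    m=((hsv[...,0]<6)|(hsv[...,0]>174))&(hsv[...,1]>140)&(hsv[...,2]>60); W=np.zeros_like(m); W[max(v-25,0):v+25,u-25:u+25]=1
    ys,xs=np.where(m&W); c=onz(C,(xs.mean(),ys.mean()),.168); d=c[:2]-piv[:2]
    print('clip',c.round(4),'r',np.hypot(*d).round(4),'ang',np.degrees(np.arctan2(-d[1],-d[0])).round(2))
E
python3 - <<'E'
from scan import *
im=cv2.imread('pics/we4.png'); C=campose('wrist')
piv=(.5508,-.204); scan(im,C,piv,-30,-4); clipang(im,C,piv,[.4738,-.179,.169])
hsv=cv2.cvtColor(im,cv2.COLOR_BGR2GRAY)[232:266,404:438]
ys,xs=np.where(hsv>150); print('screw?',404+xs.mean(),232+ys.mean(),len(xs))
E
```

```text
0.064 dark (np.float64(-15.25), np.float64(-10.75), np.float64(-13.0), 19)
0.067 dark (np.float64(-15.25), np.float64(-10.75), np.float64(-13.0), 19)
0.07 dark (np.float64(-15.0), np.float64(-11.0), np.float64(-13.0), 17)
0.072 dark (np.float64(-15.0), np.float64(-11.0), np.float64(-13.0), 17)
clip [ 0.4738 -0.179   0.168 ] r 0.081 ang -18.0
screw? 422.96363636363634 255.52424242424243 330
```

Request:
move_arm([
  [0.02,0,0,0,0,0,0],
  [0.02,0,0,0,0,0,0],
  [0.02,0,0,0,0,0,0],
  [0.02,0,0,0,0,0,0],
  [0.01,0,0,0,0,0,0],
  [0,0,0,0,0,0,0],
  [0,0,0,0,0,0,0],
  [0,0,0,0,0,0,0],
])

```text
t: 11.4
tool_pos: [0.4969, -0.2072, 0.1715]
tool_rot: [3.142, -0.0, 1.571]
contact_force: [2.4, -1.6, 0.8]
opening: -0.0002
finger_force: 0.9
```

```bash
python3 - <<'E'
from scan import *
im=r.grab_frame('wrist'); cv2.imwrite('pics/we5.png',im); C=campose('wrist')
piv=(.5508,-.204); scan(im,C,piv,-30,-4); clipang(im,C,piv,[.4738,-.179,.169])
E
```

```text
0.064 dark (np.float64(-19.25), np.float64(-14.75), np.float64(-17.0), 19)
0.067 dark (np.float64(-19.25), np.float64(-14.75), np.float64(-17.0), 19)
0.07 dark (np.float64(-19.0), np.float64(-14.75), np.float64(-16.88), 18)
0.072 dark (np.float64(-19.0), np.float64(-15.0), np.float64(-17.0), 17)
clip [ 0.4738 -0.1789  0.168 ] r 0.081 ang -18.09
```

Request:
move_arm([
  [0.01,0,0,0,0,0,0],
  [0.01,0,0,0,0,0,0],
  [0,0,0,0,0,0,0],
  [0,0,0,0,0,0,0],
  [-0.2,0,0,0,0,0,0],
  [-0.6,0,0,0,0,0,0],
  [0,0,-0.6,0,0,0,0],
  [0,0,-1,0,0,0,0],
])

```text
t: 12.45
tool_pos: [0.4958, -0.2465, 0.2505]
tool_rot: [-3.138, -0.002, 1.57]
contact_force: [1.1, 0.7, 0.8]
opening: -0.0003
finger_force: 0.0
```

Request:
move_arm([
  [-0.4,0,-0.8,0,0,0,0],
  [-0.4,0,-0.2,0,0,0,0],
  [0,0,0,0,0,0,0],
  [0,0,0,0,0,0,0],
  [0,0,0,0,0,0,0],
  [0,0,0,0,0,0,0],
  [0,0,0,0,0,0,0],
  [0,0,0,0,0,0,0],
])

```text
t: 13.45
tool_pos: [0.4969, -0.2861, 0.3015]
tool_rot: [3.142, -0.0, 1.571]
contact_force: [0.5, -0.6, 0.4]
opening: -0.0006
finger_force: 0.0
```

```bash
python3 - <<'E'
from scan import *
im=r.grab_frame('wrist'); cv2.imwrite('pics/we6.png',im); C=campose('wrist'); print(C[2])
piv=(.5508,-.204); scan(im,C,piv,-35,0); clipang(im,C,piv,[.4738,-.179,.169])
g=cv2.cvtColor(im,cv2.COLOR_BGR2GRAY); u,v=proj(C,[.5508,-.204,.178]).astype(int); w=g[v-5:v+6,u-5:u+6]
ys,xs=np.where(g[v-9:v+10,u-9:u+10]>110); print('screw',onz(C,(u-9+xs.mean(),v-9+ys.mean()),.178),len(xs))
E
```

```text
[ 0.49687022 -0.20728188  0.45182892]
0.064 dark (np.float64(-19.25), np.float64(-16.0), np.float64(-17.62), 14)
0.067 dark (np.float64(-19.25), np.float64(-16.5), np.float64(-17.88), 12)
0.07 dark None
0.072 dark None
clip [ 0.4737 -0.179   0.168 ] r 0.081 ang -17.95
screw [ 0.55151714 -0.20396963  0.178     ] 109
```

The exhaust pointer stands at -17.8° against the clip at -17.95°, so that one is done. Next is the intake, approaching from its outer (+y) side.

Request:
move_arm([
  [1,0.28,0,0,0,0,0],
  [1,0,0,0,0,0,0],
  [1,0,0,0,0,0,0],
  [1,0,0,0,0,0,0],
  [1,0,0,0,0,0,0],
  [1,0,0,0,0,0,0],
  [1,0,0,0,0,0,0],
  [1,0,0,0,0,0,0],
])

```text
t: 14.5
tool_pos: [0.5105, 0.1154, 0.3017]
tool_rot: [3.141, -0.0, 1.571]
contact_force: [0.9, 0.2, 0.0]
opening: 0.0002
finger_force: 0.0
```

Request:
move_arm([
  [0.34,0,0,0,0,0,0],
  [0,0,0,0,0,0,0],
  [0,0,0.5,0,0,0,0],
  [0,0,0.5,0,0,0,0],
  [0,0,0.5,0,0,0,0],
  [0,0,0.5,0,0,0,0],
  [0,0,0.2,0,0,0,0],
  [0,0,0,0,0,0,0],
])

```text
t: 15.5
tool_pos: [0.5107, 0.1299, 0.1915]
tool_rot: [-3.141, 0.0, 1.57]
contact_force: [-0.5, 0.1, 1.0]
opening: 0.0001
finger_force: 0.0
```

Request:
move_arm([
  [0,0,0.15,0,0,0,0],
  [0,0,0.15,0,0,0,0],
  [0,0,0.1,0,0,0,0],
  [0,0,0,0,0,0,0],
  [-0.1,0,0,0,0,0,0],
  [-0.1,0,0,0,0,0,0],
  [-0.1,0,0,0,0,0,0],
  [-0.1,0,0,0,0,0,0],
])

```text
t: 16.5
tool_pos: [0.5103, 0.111, 0.1716]
tool_rot: [-3.141, -0.001, 1.572]
contact_force: [-1.8, 4.0, 0.6]
opening: -0.0004
finger_force: 1.9
```

Request:
move_arm([
  [-0.1,0,0,0,0,0,0],
  [-0.1,0,0,0,0,0,0],
  [-0.1,0,0,0,0,0,0],
  [-0.1,0,0,0,0,0,0],
  [-0.1,0,0,0,0,0,0],
  [-0.1,0,0,0,0,0,0],
  [-0.08,0,0,0,0,0,0],
  [0,0,0,0,0,0,0],
])

```text
t: 17.5
tool_pos: [0.5109, 0.0763, 0.1715]
tool_rot: [3.141, 0.001, 1.571]
contact_force: [-0.1, 0.1, -0.3]
opening: -0.0002
finger_force: 0.0
```

```bash
python3 - <<'E'
from scan import *
im=r.grab_frame('wrist'); cv2.imwrite('pics/wi2.png',im); C=campose('wrist')
print('clip/hub px',proj(C,[.4918,.0301,.169]),proj(C,[.5625,.069,.178]))
cv2.imwrite('pics/wi2c.png',cv2.resize(np.clip(im[150:400,200:480]*1.6,0,255).astype(np.uint8),None,fx=2,fy=2))
E
```

```text
clip/hub px [284.08159497 323.25297239] [413.73847352 273.72484867]
```

Request:
move_arm([
  [-0.06,0,0,0,0,0,0],
  [-0.06,0,0,0,0,0,0],
  [-0.06,0,0,0,0,0,0],
  [-0.04,0,0,0,0,0,0],
  [-0.02,0,0,0,0,0,0],
  [0,0,0,0,0,0,0],
  [0.2,0,0,0,0,0,0],
  [0.3,0,0,0,0,0,0],
])

```text
t: 18.55
tool_pos: [0.5105, 0.0902, 0.1714]
tool_rot: [-3.141, 0.001, 1.57]
contact_force: [-0.5, -0.6, 0.6]
opening: 0.0001
finger_force: 0.0
```

Request:
move_arm([
  [0,0,-0.6,0,0,0,0],
  [0,0,-1,0,0,0,0],
  [0,0,-1,0,0,0,0],
  [-0.8,0,0,0,0,0,0],
  [-0.8,0,0,0,0,0,0],
  [-0.8,0,0,0,0,0,0],
  [0,0,0,0,0,0,0],
  [0,0,0,0,0,0,0],
])

```text
t: 19.55
tool_pos: [0.5108, -0.0295, 0.3014]
tool_rot: [-3.141, -0.0, 1.571]
contact_force: [-0.7, 0.2, -0.3]
opening: 0.0
finger_force: 0.0
```

```bash
python3 - <<'E'
from scan import *
im=r.grab_frame('wrist'); cv2.imwrite('pics/wi3.png',im); C=campose('wrist'); print(C[2])
piv=(.5622,.069); scan(im,C,piv,0,50,th=60); clipang(im,C,piv,[.4918,.0301,.169])
scan(im,C,piv,0,50,rs=(.025,.03,.035,.04))
E
```

```text
[0.51081534 0.04957832 0.4517528 ]
0.064 dark (np.float64(21.25), np.float64(24.0), np.float64(22.62), 12)
0.067 dark (np.float64(22.25), np.float64(24.5), np.float64(23.38), 10)
0.07 dark (np.float64(22.75), np.float64(24.5), np.float64(23.62), 8)
0.072 dark None
clip [0.489  0.0359 0.168 ] r 0.0803 ang 24.32
0.025 dark (np.float64(0.0), np.float64(1.75), np.float64(0.88), 8)
0.03 dark (np.float64(2.25), np.float64(25.75), np.float64(5.5), 19)
0.035 dark None
0.04 dark None
```

View pics/wi3.png

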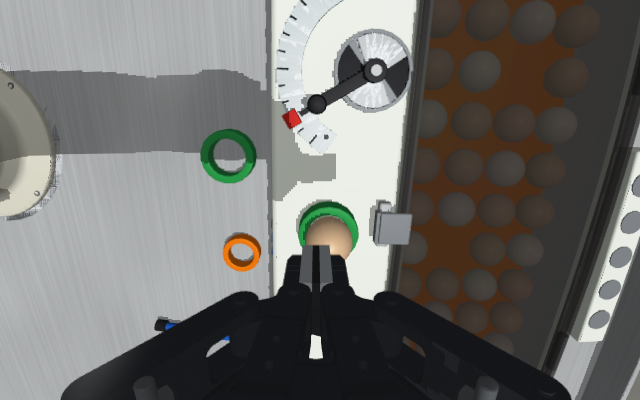

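The intake arm now runs from the hub at (376,70) through the post at (317,103), with its pointer almost at the clip at (291,119). The egg and holder are undisturbed. The first intake picture was taken before the arm settled, so I'll re-measure the pivot.

```bash
python3 - <<'E'
from scan import *
im=cv2.imread('pics/wi3.png'); C=campose('wrist')
g=cv2.cvtColor(im,cv2.COLOR_BGR2GRAY); ys,xs=np.where(g[61:80,367:386]>110)
n,l,s,c=cv2.connectedComponentsWithStats((g[61:80,367:386]>110).astype(np.uint8)); i=l[9,9]
h=c[i]+[367,61]; piv=onz(C,h,.178); print('hub',h,s[i][4],piv)
clipang(im,C,piv,[.489,.0359,.168]); print('post',onz(C,(317,103),.2))
scan(im,C,piv,5,55,th=60); scan(im,C,piv,0,55,rs=(.025,.03,.035,.04))
E
```

```text
hub [375.96330275  69.5412844 ] 109 [0.56017909 0.07592906 0.178     ]
clip [0.489  0.0359 0.168 ] r 0.0816 ang 29.34
post [0.51164625 0.04920404 0.2       ]
0.064 dark (np.float64(27.25), np.float64(31.5), np.float64(29.38), 18)
0.067 dark (np.float64(28.25), np.float64(30.25), np.float64(29.25), 9)
0.07 dark (np.float64(28.25), np.float64(30.25), np.float64(29.25), 9)
0.072 dark (np.float64(28.5), np.float64(30.0), np.float64(29.1), 5)
0.025 dark (np.float64(15.0), np.float64(18.75), np.float64(16.88), 16)
0.03 dark (np.float64(17.0), np.float64(20.75), np.float64(18.88), 16)
0.035 dark None
0.04 dark None
```

```bash
python3 - <<'E'
from scan import *
im=cv2.imread('pics/wi3.png'); C=campose('wrist'); piv=(.5602,.0759)
im2=im.copy(); im2[im[...,2].astype(int)-im[...,1]>40]=255
scan(im2,C,piv,10,50,rs=(.02,.025,.03,.035,.04,.064,.066,.068,.07,.072,.074),th=90)
u,v=286,95; cv2.imwrite('pics/last.png',cv2.resize(im[75:140,265:345],None,fx=8,fy=8,interpolation=cv2.INTER_CUBIC))
E
```

```text
0.02 dark (np.float64(10.0), np.float64(43.75), np.float64(26.88), 136)
0.025 dark (np.float64(10.0), np.float64(41.25), np.float64(25.62), 126)
0.03 dark (np.float64(10.0), np.float64(39.5), np.float64(24.75), 119)
0.035 dark (np.float64(20.75), np.float64(38.75), np.float64(29.75), 73)
0.04 dark (np.float64(22.0), np.float64(36.75), np.float64(29.38), 60)
0.064 dark (np.float64(26.0), np.float64(32.0), np.float64(29.0), 25)
0.066 dark (np.float64(27.5), np.float64(30.75), np.float64(29.12), 14)
0.068 dark (np.float64(27.75), np.float64(30.75), np.float64(29.25), 13)
0.07 dark (np.float64(27.75), np.float64(30.5), np.float64(29.12), 12)
0.072 dark (np.float64(27.75), np.float64(30.75), np.float64(29.25), 13)
0.074 dark None
```

View pics/last.png

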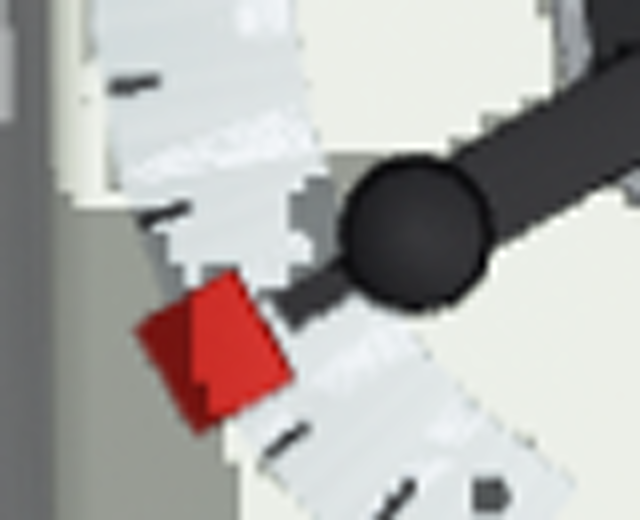

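The crop shows the intake pointer's end at (283,310) aimed at the middle of the clip's inner edge at (265,324), within about half a millimetre. The arm is clear of everything, so I'm handing in.

```bash
python3 -c "
from rig import r
print(r.hand_in())"
```

```text
the job is handed in; nothing more can be done
None
```

I pushed both vent levers round to their red clips, each pointer within about 0.5° of its clip by the wrist camera, and handed the job in at about 20 s of the 54 s; hand-in gave no verdict, and the egg and holder looked undisturbed.

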